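Square a small display into the jig's corner

TASK

Take the square-footed pusher and, with it, nudge the small display panel that lies on the jig plate across the plate until it rests squared up in the corner, touching both stop bars. Keep the panel flat on the plate and do not touch it with the fingers, which mark the glass. Then stand the pusher upright on the bench again, off the jig.

Things in the scene. Friction and masses are not known exactly. Their poses are not given: they have to be found in the camera images.
- corner (a point): Inner corner of the fixed jig, at its plate's top face. Aluminium plate 205 x 230 mm, top 8 mm above the bench; two dark steel stop bars, 15 mm wide, 10 mm above the plate, along its far and left edges (seen from the robot). In this frame the far bar's inner face is x = 0, the left bar's y = 0; the free plate runs 190 mm to -x and 215 mm to -y; z up. Jig yaw varies by 14 degrees either way.
- panel_mid (a point): Centre, half-way up, of the loose small display panel: black glass in a thin steel frame, 80 mm along its x, 120 mm along its y, 8 mm thick, about 120 g, lying face up on the jig plate with clear gaps to both bars. Its x and y point as the jig's do, within 15 degrees. The larger display (130 x 200 mm) on the bench beyond the jig is not meant.
- pusher_mid (a point): Centre, half-way up (55 mm above its underside), of the loose pusher standing on the bench right of the jig (from the robot): square white nylon foot 50 x 50 mm, 16 mm tall; square wooden stem 24 x 24 mm from the foot's middle up to 110 mm; about 120 g. x and y run along the sides of foot and stem. The tool near it with a round black rubber cup and round stem, 80 mm tall, is not meant.
Not all that is in view belongs to the job. What is shaped like the part that bears pusher_mid but green or red is not meant.

How it is judged (in metres and radians):
On the way:
1. the panel is pushed with the pusher held in the gripper (contact force between pusher and panel above 0.1 N and contact force between the fingers and pusher above 1 N), for 0.1 s.
At the end, for the whole second after the job is handed in: The small panel lies flat on the jig plate in the corner, its centre within 12 mm of the place where it touches both stop bars and square to them within 10 degrees; the pusher stands upright on the bench itself (not on the jig); both are at rest (x of panel_mid in the frame of corner between -0.052 and -0.036 m and y of panel_mid in the frame of corner between -0.072 and -0.056 m and z of panel_mid in the frame of corner below 0.008 m and angle between each of panel_mid, pusher_mid's own z axis and vertical below 0.1 rad and angle between the x axis of panel_mid and the x axis of corner, either way round below 0.175 rad and height (world z) of pusher_mid between 0.05 and 0.059 m and linear speed of each of pusher, panel below 0.02 m/s).
It fails at once if the fingers or the arm touch the small panel (contact force between any of the fingers, the arm and panel above 0.5 N).
It fails at once if the small panel is lifted or tipped off the plate (angle between panel_mid's own z axis and vertical above 0.2 rad or z of panel_mid in the frame of corner above 0.025 m).
It also fails if it takes over 53 s, if anything falls off the work surface, if the arm or the gripper's body presses on something with over 40 N, if the wrist force passes 120 N, or if a joint passes its speed limit or range.

ROBOT

A 6-joint arm with a two-finger parallel gripper is mounted at the origin on the work surface. World frame = base frame: x ahead of the robot, y to its left, z up, the work surface at z = 0. Lengths are in m, angles in degrees, forces in N, time in s.
With the tool pointing down it reaches from about 0.3 to 0.85 m from the base axis. Payload 4.2 kg.
Tool frame: the origin (TCP) lies at the very end of the fingers, on their centre line; the grasp point (between the pads) lies ctrl.grasp_offset behind it (ctrl.grasp_offset is the distance from the TCP to the grasp point, in m); z points along the fingers, y is the line along which they close (so a half turn about z gives the same grasp; the last joint's range is limited). The gripper opens to 91 mm and grips with 3 to 60 N. Pads are 32 mm wide; open, the fingers measure 118 mm over their backs; the gripper's body (76 mm by 178 mm) begins 60 mm behind the grasp point.
Start: joints at [-74.255, 18.312, 89.639, -0, 72.044, -1.146], TCP at [0.167, -0.55, 0.214] pointing down, gripper open.
Joint ranges: [-177.97, 177.97], [-48.28, 115.42], [12.27, 149.76], [-77.06, 257.06], [2.81, 150.46], [-146.56, 146.56]. Speed limits (degrees/s): [147.25, 147.25, 180, 180, 180, 180].

INTERFACE

Orientations are given as a 3x3 rotation matrix whose columns are the frame's x, y, z axes.
In Python, from plant import ctrl gives the robot as it stands. The module is installed in compiled form; this text tells all that it offers.
- The arm moves only by the tool jog_arm, never from a script. Its argument "increments" is a list that holds one entry, the list of rows, each a list of 7 numbers: the turn, a rotation vector about the tool's x, y, z in rad, then the shift along the tool's x, y, z in m, then the closure in counts, from 0 (fully open) to 255 (shut). A call has 1 to 10 rows; each row is the pose to reach, as a shift and turn from the pose commanded when the call began, along the tool's axes at that moment; what a row does not reach only later rows make up. A row lasts 1/12 s, in which the tool goes at most 41.7 mm and 7.16 degrees, less where a joint would pass 70% of its speed; a pose out of reach is approached as far as the arm can. A call with a gripper value outside its range is refused whole. The fingers move at their own pace and stop on an object; "squeeze" is the grip in N (left out, the last holds). Time passes only in rows, so rows that repeat a pose let the fingers close. It gives the time, the measured TCP pose, the force, the opening and the grip force at its end, in the units of the state.
- ctrl.state(): the state, without advancing time (a new reading comes with each control period).
- ctrl.camera(name): name is "scene" or "top" or "wrist"; returns (picture, depth): 480x640x3 uint8, blue, green, red; 480x640 float32, m along the optical axis (not along the pixel's ray), 0 where there is no reading.
- ctrl.calibration(name): a dict with "intrinsics" (3x3 intrinsics, pixels), "R" (3x3) and "t" (3): a world point X has camera coordinates R X + t. Camera axes: x right, y down, z forward; pixel columns grow to the right and rows downward; lengths in m; the calibration is good to about 2 mm. A picture is of the moment at which its call begins: read the wrist's pose just before it. calibration takes no time and is no camera call; for the wrist camera it gives the pose at the moment of the call.
- ctrl.hand_in(): hands the job in; it is judged then, once.
The state is a dict: "time": time; "joint_positions": joint angles; "qvel": joint speeds; "joint_torque": joint torques, N m; "eef_pos": TCP position; "tool_rot": TCP orientation; "ft_force": force on the tool from outside, world axes, zero at the start; "torque": the same for the moment, N m; "finger_gap": finger opening in m; "finger_force": force on a finger pad.
Only numpy, scipy, OpenCV 4.12 (cv2) and the standard library are available. Lean on these libraries where they do the work, as an engineer would, in place of code of your own. Each camera call takes 0.05 s, during which the arm holds its last target. There are 200 camera calls.

## Working session

There is one attempt and no reset: what is moved stays moved. The work goes in short steps, Python scripts to look and compute and a tool call to move; the robot and the scene stay as the last step left them, time stands still between calls to the robot, and variables do not carry over. Pictures are saved under pics/ and viewed, at most 10 in all, crops included, and the job is handed in when it is done.

Besides the shell and the picture viewer there is one more tool, called after "Request:" as name(argument=value, ...), one argument or row to a line, values as JSON. jog_arm: Moves the arm, as the interface text tells. Its arguments: {"type":"object","properties":{"increments":{"type":"array"},"squeeze":{"type":"number"}},"required":["increments"]}

```bash
mkdir -p pics && python3 - <<'E'
from plant import ctrl
import cv2, numpy as np
for n in ("scene","top"):
    im,d=ctrl.camera(n); cv2.imwrite(f"pics/{n}0.png",im); np.save(f"{n}0.npy",d)
    c=ctrl.calibration(n); print(n,c["intrinsics"].round(1).tolist(),c["R"].round(3).tolist(),c["t"].round(3).tolist())
s=ctrl.state(); print(s["time"],s["eef_pos"],s["tool_rot"],s["finger_gap"],ctrl.grasp_offset)
E
```

```text
scene [[443.5, 0.0, 316.8], [0.0, 443.5, 246.3], [0.0, 0.0, 1.0]] [[-0.753, 0.658, -0.013], [0.475, 0.529, -0.703], [-0.456, -0.535, -0.711]] [0.421, -0.156, 1.093]
top [[537.6, 0.0, 324.3], [0.0, 537.6, 239.1], [0.0, 0.0, 1.0]] [[0.058, -0.998, 0.003], [-0.976, -0.057, -0.211], [0.21, 0.01, -0.978]] [-0.121, 0.524, 1.003]
0.1 [ 0.16696237 -0.54979198  0.21319929] [[ 9.56843775e-01  2.90602473e-01 -4.38476415e-04]
 [ 2.90602803e-01 -9.56842659e-01  1.46203138e-03]
 [ 5.31699666e-06 -1.52635811e-03 -9.99998835e-01]] 0.09124699704277828 0.0188
```

View pics/top0.png

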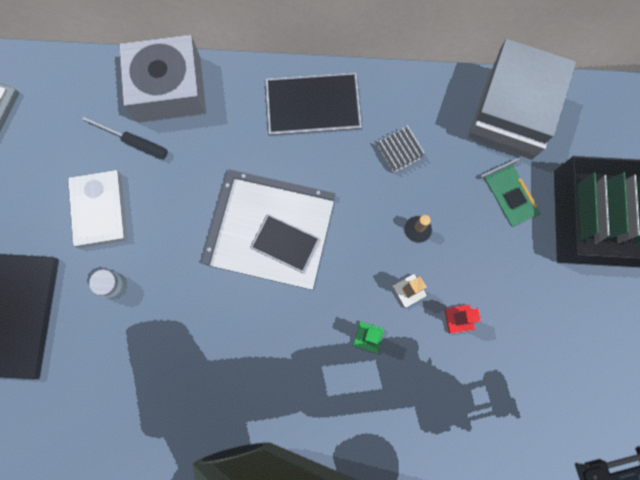

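View pics/scene0.png

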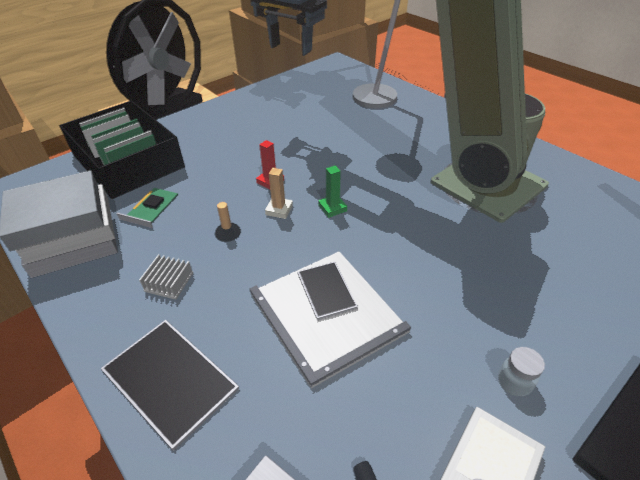

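The top view shows the candidates for the pusher: a white foot with a wooden stem at (410,290), green at (369,335), red at (462,319), and a round black cup at (419,229). The white square foot with the square wooden stem fits the description. The small panel is at (286,243) on the jig. The larger display at (313,103) is not meant. The jig's bars run along the top and left edges, with the inner corner near (246,181).

```bash
cat > h.py <<'E'
import cv2, numpy as np
from plant import ctrl
def cast(c,px,z):
    K,R,t=[np.array(c[k]) for k in("intrinsics","R","t")]
    px=np.atleast_2d(px).astype(float); r=np.c_[px,np.ones(len(px))]@np.linalg.inv(K).T@R
    o=-R.T@t; return o+r*((z-o[2])/r[:,2])[:,None]
def big(mask,near=None):
    cs=cv2.findContours(mask.astype(np.uint8),cv2.RETR_EXTERNAL,cv2.CHAIN_APPROX_NONE)[0]
    return max(cs,key=cv2.contourArea)[:,0]
def rect(P):  # mm, rotated rect
    (cx,cy),(w,h),a=cv2.minAreaRect((P[:,:2]*1000).astype(np.float32)); return np.round([cx,cy,w,h,a],1)
E
python3 - <<'E'
from h import *
im=cv2.imread("pics/top0.png");c=ctrl.calibration("top")
g=im.max(2).astype(int)
sub=lambda m,x0,y0,x1,y1:(lambda z:(z.__setitem__((slice(y0,y1),slice(x0,x1)),m[y0:y1,x0:x1]),z)[1])(np.zeros_like(m))
pl=sub(g>185,200,165,345,295)
k=big(pl); print("plate light",rect(cast(c,k,.008)))
ap=cv2.approxPolyDP(cv2.convexHull(k.reshape(-1,1,2)),6,True)[:,0]; print(ap.tolist(),cast(c,ap,.008).round(4)[:,:2].tolist())
k=big(sub(g<110,250,210,325,275)); print("glass",rect(cast(c,k,.016)))
k=big(sub(g<170,245,208,325,275)); print("panel",rect(cast(c,k,.016)))
hsv=cv2.cvtColor(im,cv2.COLOR_BGR2HSV)
k=big(sub((hsv[...,1]<50)&(g>170),385,265,440,315)); print("foot",k.mean(0),rect(cast(c,k,.016)))
wm=sub((hsv[...,1]>80)&(hsv[...,0]<25)&(g>180),395,265,440,300);k=big(wm); print("stemtop",k.mean(0),rect(cast(c,k,.11)))
a=cv2.resize(im[165:295,200:345],None,fx=3.5,fy=3.5,interpolation=cv2.INTER_CUBIC)
b=cv2.resize(im[255:320,380:440],None,fx=4.5,fy=4.5,interpolation=cv2.INTER_CUBIC)
o=np.zeros((max(a.shape[0],b.shape[0]),a.shape[1]+b.shape[1],3),np.uint8);o[:a.shape[0],:a.shape[1]]=a;o[:b.shape[0],a.shape[1]:]=b
print(o.shape);cv2.imwrite("pics/crop0.png",o)
E
```

```text
plate light [547.4  18.3 214.8 190.6  80.2]
[[234, 180], [332, 201], [312, 288], [211, 264]] [[0.6562, 0.1079], [0.6223, -0.101], [0.4377, -0.0706], [0.4748, 0.138]]
glass [526.8  -9.6 110.4  70.3  67.8]
panel [526.4  -9.6 115.   74.7  67.8]
foot [411.93650794 297.61904762] [ 433.6 -272.9   29.1   52.4   29.4]
stemtop [417.15789474 284.57894737] [ 443.1 -265.8   21.7   22.8   34.9]
(455, 778, 3)
```

View pics/crop0.png

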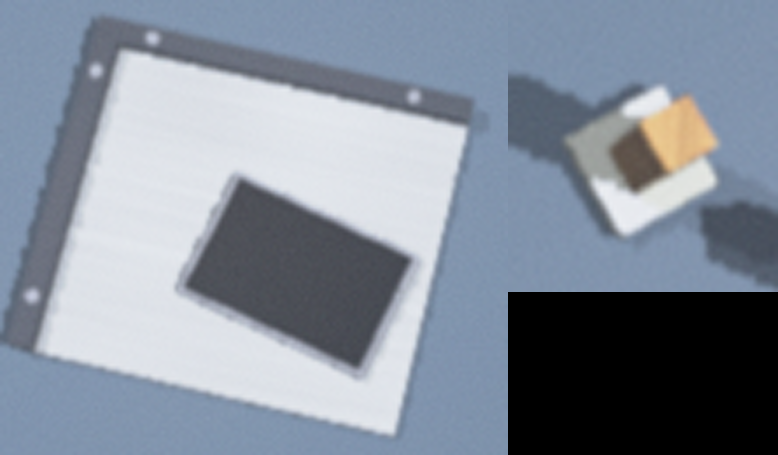

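The crop confirms it: white square foot, wooden square stem, at about (411,291) in the full image. Next I move above it, turning so the fingers line up with its sides.

Request:
jog_arm(
  increments=[
    [[0,0,-0.02,0.034,-0.019,0,0],[0,0,-0.04,0.069,-0.038,0,0],[0,0,-0.07,0.104,-0.057,0,0],[0,0,-0.09,0.139,-0.076,0,0],[0,0,-0.11,0.174,-0.096,0,0],[0,0,-0.13,0.208,-0.115,0,0],[0,0,-0.15,0.243,-0.134,0,0],[0,0,-0.175,0.278,-0.153,0,0],[0,0,-0.2,0.313,-0.172,0,0],[0,0,-0.218,0.347,-0.191,0,0]],
  ],
  squeeze=30,
)

```text
time: 0.93
eef_pos: [0.4445, -0.2648, 0.2137]
tool_rot: [[0.871, 0.492, -0.0], [0.492, -0.871, 0.0], [-0.0, -0.0, -1.0]]
ft_force: [0.1, -0.3, -0.2]
finger_gap: 0.091
finger_force: 0.0
```

Request:
jog_arm(
  increments=[
    [[0,0,0,0,0,0,0],[0,0,0,0,0,0,0],[0,0,0,0,0,0,0]],
  ],
)

```text
time: 1.18
eef_pos: [0.4432, -0.2666, 0.2136]
tool_rot: [[0.871, 0.491, -0.001], [0.491, -0.871, -0.0], [-0.001, -0.001, -1.0]]
ft_force: [0.1, -0.0, 0.2]
finger_gap: 0.0913
finger_force: 0.0
```

```bash
python3 - <<'E'
from h import *
s=ctrl.state();c=ctrl.calibration("wrist");im,d=ctrl.camera("wrist");cv2.imwrite("pics/w1.png",im)
np.savez("w1.npz",d=d,**{k:c[k] for k in c})
print(s["time"],s["eef_pos"].round(4),s["tool_rot"].round(3).tolist(),s["joint_positions"])
E
```

```text
1.1833 [ 0.4432 -0.2666  0.2136] [[0.871, 0.491, -0.001], [0.491, -0.871, -0.0], [-0.001, -0.001, -1.0]] [-3.22816910e+01  1.31494372e+01  9.70065439e+01 -4.22328754e-02
  6.99001921e+01  2.83167762e+01]
```

View pics/w1.png

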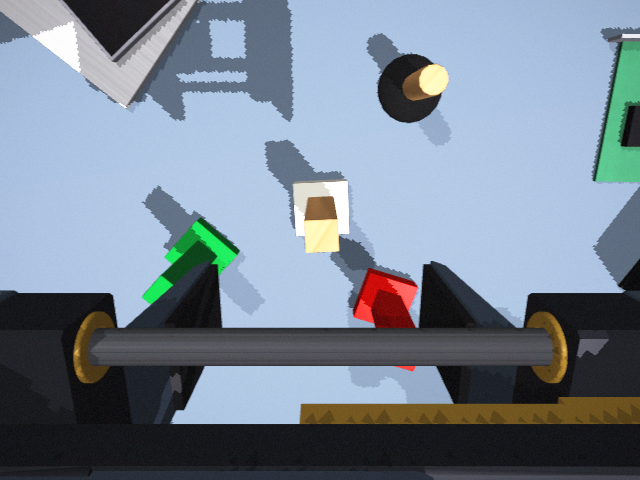

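The wrist view shows the pusher at (321,215), square to the picture. Its stem top is at (321,236), with green at (200,245) and red at (386,292).

```bash
python3 - <<'E'
from h import *
im=cv2.imread("pics/w1.png");c=np.load("w1.npz");hsv=cv2.cvtColor(im,cv2.COLOR_BGR2HSV)
H,S,V=[hsv[...,i].astype(int) for i in range(3)]
def sub(m,x0,y0,x1,y1):
    z=np.zeros_like(m);z[y0:y1,x0:x1]=m[y0:y1,x0:x1];return z
k=big(sub((S>60)&(H<30)&(V>200),290,190,350,260));print("stem",k.min(0),k.max(0),rect(cast(c,k,.11)))
k=big(sub(((S<30)&(V>200))|((H<30)&(S>60)),280,170,360,260));print("foot+stem",k.min(0),k.max(0))
f=np.array([[294,182],[349,180],[349,234]]);P=cast(c,f,.016);print(P.round(4),"foot centre",(P[0]+P[2])/2,"ang",np.degrees(np.arctan2(*(P[1]-P[0])[[1,0]])))
for n,m in(("red",((H<8)|(H>172))&(S>150)),("green",(H>50)&(H<75)&(S>180)&(V>80))):
    k=big(sub(m,140,150,420,300));p=cast(c,k,.016);s=ctrl.state();q=(p-s["eef_pos"])@s["tool_rot"];print(n,q[:,:2].min(0).round(3),q[:,:2].max(0).round(3))
E
```

```text
stem [304 219] [338 252] [ 444.  -266.4   23.6   23.7   32. ]
foot+stem [293 181] [349 252]
[[ 0.4535 -0.2329  0.016 ]
 [ 0.4796 -0.2755  0.016 ]
 [ 0.4358 -0.3013  0.016 ]] foot centre [ 0.4446825  -0.26709741  0.016     ] ang -58.53501108026722
red [-0.089  0.036] [-0.057  0.094]
green [-0.063 -0.149] [-0.01  -0.081]
```

Request:
jog_arm(
  increments=[
    [[0,0,-0.026,0.001,0,0.03,0],[0,0,-0.026,0.001,0,0.06,0],[0,0,-0.026,0.001,0,0.09,0],[0,0,-0.026,0.001,0,0.12,0],[0,0,-0.026,0.001,0,0.14,0],[0,0,-0.026,0.001,0,0.15,0],[0,0,-0.026,0.001,0,0.15,0],[0,0,-0.026,0.001,0,0.15,0]],
  ],
)

```text
time: 1.9
eef_pos: [0.4443, -0.2671, 0.0644]
tool_rot: [[0.859, 0.512, 0.0], [0.512, -0.859, -0.0], [0.0, 0.0, -1.0]]
ft_force: [0.2, 0.3, 0.7]
finger_gap: 0.0909
finger_force: 0.0
```

Request:
jog_arm(
  increments=[
    [[0,0,0,0,0,0,255],[0,0,0,0,0,0,255],[0,0,0,0,0,0,255],[0,0,0,0,0,0,255],[0,0,0,0,0,0,255],[0,0,0,0,0,0,255],[0,0,0,0,0,0,255],[0,0,0,0,0,0,255],[0,0,0,0,0,0,255],[0,0,0,0,0,0,255]],
  ],
  squeeze=40,
)

```text
time: 2.73
eef_pos: [0.4445, -0.2661, 0.0639]
tool_rot: [[0.858, 0.513, -0.0], [0.513, -0.858, -0.0], [-0.0, 0.0, -1.0]]
ft_force: [-0.7, -0.3, 0.2]
finger_gap: 0.0272
finger_force: 0.0
```

Request:
jog_arm(
  increments=[
    [[0,0,0,0,0,0,255],[0,0,0,0,0,0,255],[0,0,0,0,0,0,255],[0,0,0,0,0,0,255]],
  ],
)

```text
time: 3.07
eef_pos: [0.4445, -0.2662, 0.0639]
tool_rot: [[0.858, 0.513, 0.0], [0.513, -0.858, -0.0], [0.0, 0.0, -1.0]]
ft_force: [0.3, -0.7, -0.4]
finger_gap: 0.0241
finger_force: 40.0
```

Request:
jog_arm(
  increments=[
    [[0,0,0,0,0,-0.03,255],[0,0,0,0,0,-0.06,255],[0,0,0,0.026,-0.023,-0.06,255],[0,0,-0.12,0.052,-0.047,-0.06,255],[0,0,-0.24,0.077,-0.07,-0.06,255],[0,0,-0.36,0.088,-0.102,-0.06,255],[0,0,-0.48,0.099,-0.134,-0.06,255],[0,0,-0.61,0.11,-0.166,-0.06,255],[0,0,-0.74,0.121,-0.198,-0.06,255],[0,0,-0.864,0.131,-0.229,-0.06,255]],
  ],
)

```text
time: 3.9
eef_pos: [0.4386, -0.0008, 0.1239]
tool_rot: [[0.17, 0.985, -0.0], [0.985, -0.17, 0.0], [0.0, -0.0, -1.0]]
ft_force: [0.2, 0.9, -1.3]
finger_gap: 0.0238
finger_force: 40.0
```

Request:
jog_arm(
  increments=[
    [[0,0,0,0,0,0,255],[0,0,0,0,0,0,255],[0,0,0,0,0,0,255]],
  ],
)

```text
time: 4.15
eef_pos: [0.4397, -0.0026, 0.124]
tool_rot: [[0.176, 0.984, 0.0], [0.984, -0.176, -0.001], [-0.0, 0.001, -1.0]]
ft_force: [-0.6, -1.1, 0.1]
finger_gap: 0.0239
finger_force: 40.0
```

```bash
python3 - <<'E'
from h import *
s=ctrl.state();c=ctrl.calibration("wrist");im,d=ctrl.camera("wrist");t,_=ctrl.camera("top");cv2.imwrite("pics/t2.png",t);cv2.imwrite("pics/w2.png",im)
np.savez("w2.npz",d=d,**{k:c[k] for k in c})
print(s["time"],s["eef_pos"].round(4),s["tool_rot"].round(3).tolist(),s["joint_positions"],s["finger_gap"])
cv2.imwrite("pics/c2.png",np.hstack([cv2.resize(im,(440,330)),cv2.resize(t[150:320,190:420],(360,330))[:330]]))
E
```

```text
4.15 [ 0.4397 -0.0026  0.124 ] [[0.176, 0.984, 0.0], [0.984, -0.176, -0.001], [-0.0, 0.001, -1.0]] [-1.81833337e+00  1.10596327e+01  1.14225038e+02 -3.70720263e-02
  5.46888673e+01  8.36610362e+00] 0.023897365747480408
```

View pics/c2.png

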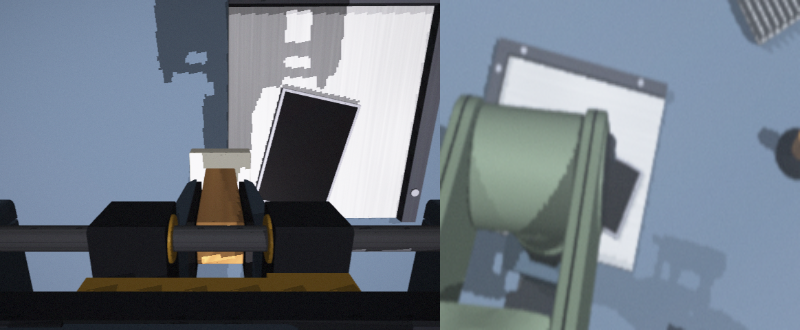

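The wrist view shows the pusher held upright at (220,160). The panel is right of it at (310,145), and the far bar is at (420,110). I now go down to 2 mm above the plate and push along jig +x.

Request:
jog_arm(
  increments=[
    [[0,0,0,0,0,0.02,255],[0,0,0,0,0,0.04,255],[0,0,0,0,0,0.05,255],[0,0,0,0,0.005,0.05,255],[0,0,0,0,0.01,0.05,255],[0,0,0,0,0.015,0.05,255],[0,0,0,0,0.02,0.05,255],[0,0,0,0,0.025,0.05,255],[0,0,0,0,0.03,0.05,255],[0,0,0,0,0.035,0.05,255]],
  ],
)

```text
time: 5.08
eef_pos: [0.4743, -0.0087, 0.0741]
tool_rot: [[0.176, 0.984, -0.0], [0.984, -0.176, -0.0], [-0.0, 0.0, -1.0]]
ft_force: [-1.3, -0.6, -0.5]
finger_gap: 0.0241
finger_force: 40.0
```

Request:
jog_arm(
  increments=[
    [[0,0,0,0,0.005,0,255],[0,0,0,0,0.01,0,255],[0,0,0,0,0.015,0,255],[0,0,0,0,0.02,0,255],[0,0,0,0,0.025,0,255],[0,0,0,0,0.03,0,255],[0,0,0,0,0.035,0,255],[0,0,0,0,0.035,0,255],[0,0,0,0,0.035,0,255]],
  ],
)

```text
time: 5.83
eef_pos: [0.509, -0.0148, 0.0739]
tool_rot: [[0.176, 0.984, 0.001], [0.984, -0.176, -0.0], [-0.0, 0.001, -1.0]]
ft_force: [-0.7, 0.1, -1.1]
finger_gap: 0.0239
finger_force: 40.0
```

```bash
python3 - <<'E'
from h import *
s=ctrl.state();c=ctrl.calibration("wrist");im,d=ctrl.camera("wrist");cv2.imwrite("pics/w3.png",im)
np.savez("w3.npz",d=d,**{k:c[k] for k in c})
print(s["time"],s["eef_pos"].round(4),s["finger_gap"])
E
```

```text
5.8333 [ 0.509  -0.0148  0.0739] 0.023857586451454794
```

View pics/w3.png

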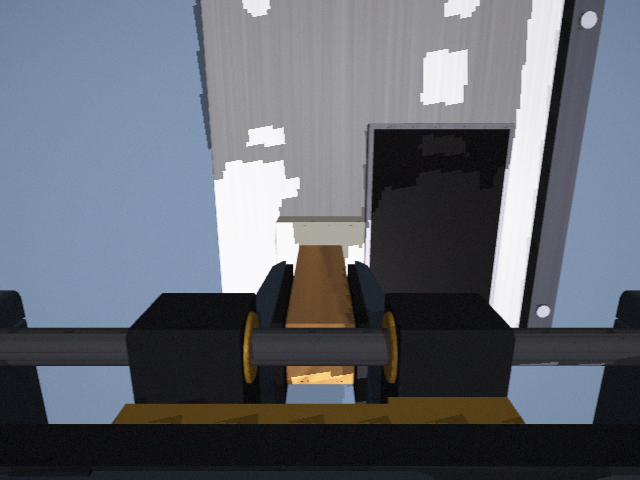

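The panel is now flush with the foot face: its left edge is at column 368, its far edge at 512, and the bar base is near column 545. I'll measure the remaining gap.

```bash
python3 - <<'E'
from h import *
im=cv2.imread("pics/w3.png");c=np.load("w3.npz");s=ctrl.state();g=im.max(2)
for r in (140,180,220): print(r,g[r,495:575].tolist()[::2])
def jig(px,z): return ((cast(c,px,z)-s["eef_pos"])@s["tool_rot"])[:,:2].round(4)
bar=[]
for r in (140,180,220):
    x=[i for i in range(500,600) if g[r,i]<45 and i>515][0]; bar.append((x,r))
print("bar",bar,jig(bar,.008).tolist())
print("panel TL,TR",jig([[367,124],[515,124]],.016).tolist())
print("plate left edge", jig([[203,20],[214,170]],.008).tolist())
E
```

```text
140 [16, 14, 17, 18, 21, 19, 16, 110, 128, 216, 245, 244, 242, 243, 240, 243, 241, 242, 241, 239, 241, 241, 240, 234, 228, 56, 28, 22, 26, 30, 90, 100, 100, 101, 103, 101, 101, 102, 104, 102]
180 [30, 28, 31, 27, 90, 226, 219, 246, 247, 246, 245, 245, 246, 245, 245, 245, 243, 244, 246, 244, 245, 237, 132, 26, 28, 23, 26, 93, 105, 102, 99, 103, 103, 102, 102, 100, 98, 99, 105, 105]
220 [28, 33, 176, 228, 234, 247, 248, 247, 247, 245, 247, 247, 246, 245, 245, 246, 244, 245, 239, 181, 22, 22, 27, 19, 84, 106, 102, 100, 103, 102, 105, 103, 105, 99, 101, 103, 97, 149, 177, 173]
bar [(546, 140), (540, 180), (535, 220)] [[0.0679, 0.1289], [0.0451, 0.1288], [0.0212, 0.1292]]
panel TL,TR [[0.0767, 0.0259], [0.0766, 0.1064]]
plate left edge [[0.1296, -0.0613], [0.0511, -0.0611]]
```

Request:
jog_arm(
  increments=[
    [[0,0,0,0,0.005,0,255],[0,0,0,0,0.01,0,255],[0,0,0,0,0.014,0,255],[0,0,0,0,0.018,0,255],[0,0,0,0,0.02,0,255],[0,0,0,0,0.022,0,255],[0,0,0,0,0.0225,0,255],[0,0,0,0,0.0225,0,255]],
  ],
)

```text
time: 6.55
eef_pos: [0.5308, -0.0187, 0.0739]
tool_rot: [[0.176, 0.984, 0.0], [0.984, -0.176, -0.0], [-0.0, 0.0, -1.0]]
ft_force: [-0.1, -0.3, -1.0]
finger_gap: 0.0237
finger_force: 40.0
```

Request:
jog_arm(
  increments=[
    [[0,0,0,0,-0.01,0,255],[0,0,0,0,-0.01,-0.03,255],[0,0,0,-0.03,-0.01,-0.04,255],[0,0,0,-0.06,-0.01,-0.04,255],[0,0,0,-0.085,0.01,-0.04,255],[0,0,0,-0.085,0.04,-0.04,255],[0,0,0,-0.085,0.066,-0.04,255],[0,0,0,-0.085,0.066,-0.03,255],[0,0,0,-0.085,0.066,0,255],[0,0,0,-0.085,0.066,0,255]],
  ],
)

```text
time: 7.38
eef_pos: [0.5799, -0.1142, 0.0714]
tool_rot: [[0.176, 0.984, -0.001], [0.984, -0.176, -0.001], [-0.001, -0.001, -1.0]]
ft_force: [1.0, 0.6, -0.6]
finger_gap: 0.024
finger_force: 40.0
```

```bash
python3 - <<'E'
from h import *
s=ctrl.state();c=ctrl.calibration("wrist");im,d=ctrl.camera("wrist");cv2.imwrite("pics/w4.png",im)
np.savez("w4.npz",d=d,**{k:c[k] for k in c})
print(s["time"],s["eef_pos"].round(4),s["finger_gap"],s["ft_force"].round(1))
E
```

```text
7.3833 [ 0.5799 -0.1142  0.0714] 0.02395012974425398 [ 1.   0.6 -0.6]
```

View pics/w4.png

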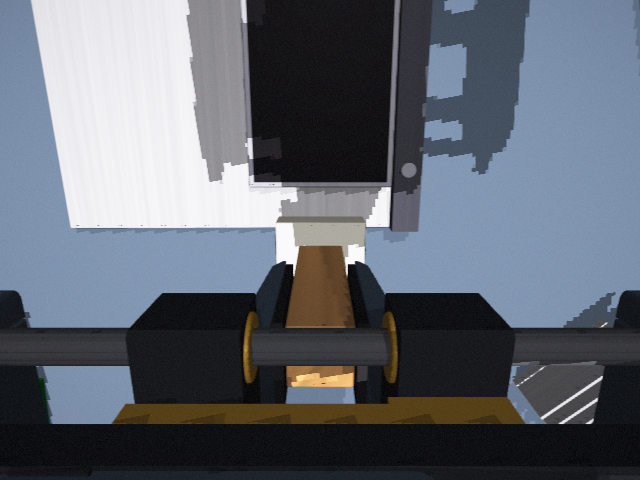

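The panel is against the far bar (column 393), its near edge is at row 186, and the foot front is at row 218, just ahead of it.

Request:
jog_arm(
  increments=[
    [[0,0,0,0,0,-0.001,255],[0,0,0,0,0,-0.001,255],[0,0,0,0,0,-0.001,255]],
  ],
)

```text
time: 7.68
eef_pos: [0.5801, -0.1137, 0.0756]
tool_rot: [[0.176, 0.984, 0.0], [0.984, -0.176, -0.0], [0.0, 0.0, -1.0]]
ft_force: [0.2, -0.3, -1.7]
finger_gap: 0.0239
finger_force: 40.0
```

```bash
python3 - <<'E'
from h import *
c=np.load("w4.npz");s=ctrl.state()
def jig(px,z): return ((cast(c,px,z)-s["eef_pos"])@s["tool_rot"])[:,:2].round(4).tolist()
print(s["eef_pos"].round(4))
print("panel near corners",jig([[250,187],[390,187]],.016),"panel sides",jig([[247,20],[396,20]],.016),"bar",jig([[391,210]],.008),"plate edge",jig([[72,228],[270,228]],.008))
E
```

```text
[ 0.5801 -0.1137  0.0756]
panel near corners [[0.0421, -0.0394], [0.0421, 0.039]] panel sides [[0.1265, -0.037], [0.1265, 0.0381]] bar [[0.0273, 0.0415]] plate edge [[0.0164, -0.1481], [0.0164, -0.0301]]
```

Request:
jog_arm(
  increments=[
    [[0,0,0,0.006,0,0.001,255],[0,0,0,0.012,0,0.001,255],[0,0,0,0.017,0,0.001,255],[0,0,0,0.022,0,0.001,255],[0,0,0,0.027,0,0.001,255],[0,0,0,0.032,0,0.001,255],[0,0,0,0.037,0,0.001,255],[0,0,0,0.042,0,0.001,255],[0,0,0,0.047,0,0.001,255],[0,0,0,0.052,0,0.001,255]],
  ],
)

```text
time: 8.52
eef_pos: [0.5897, -0.0624, 0.074]
tool_rot: [[0.176, 0.984, -0.0], [0.984, -0.176, -0.0], [-0.0, -0.0, -1.0]]
ft_force: [-0.7, -2.1, -0.6]
finger_gap: 0.024
finger_force: 40.0
```

Request:
jog_arm(
  increments=[
    [[0,0,0,0.005,0,0,255],[0,0,0,0.01,0,0,255],[0,0,0,0.015,0,0,255],[0,0,0,0.02,0,0,255],[0,0,0,0.025,0,0,255],[0,0,0,0.029,0,0,255],[0,0,0,0.032,0,0,255],[0,0,0,0.034,0,0,255],[0,0,0,0.034,0,0,255]],
  ],
)

```text
time: 9.27
eef_pos: [0.5957, -0.0287, 0.0739]
tool_rot: [[0.176, 0.984, 0.0], [0.984, -0.176, 0.001], [0.001, 0.0, -1.0]]
ft_force: [-0.1, -0.2, -0.6]
finger_gap: 0.0238
finger_force: 40.0
```

```bash
python3 - <<'E'
from h import *
s=ctrl.state();c=ctrl.calibration("wrist");im,d=ctrl.camera("wrist");cv2.imwrite("pics/w5.png",im)
np.savez("w5.npz",d=d,**{k:c[k] for k in c})
print(s["time"],s["eef_pos"].round(4),s["finger_gap"],s["ft_force"].round(1))
E
```

```text
9.2667 [ 0.5957 -0.0287  0.0739] 0.02380862476704365 [-0.1 -0.2 -0.6]
```

View pics/w5.png

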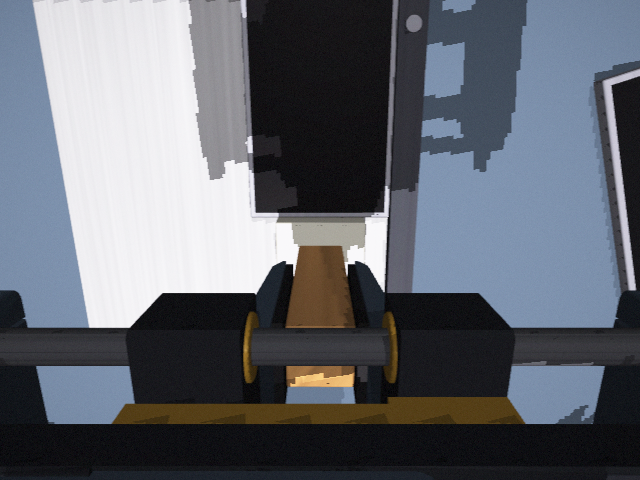

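The panel's near edge (row 215) is flush with the foot and its far side lies along the bar. I'll creep a little further to feel for the left bar.

Request:
jog_arm(
  increments=[
    [[0,0,0,0.0005,0,0,255],[0,0,0,0.001,0,0,255],[0,0,0,0.0015,0,0,255],[0,0,0,0.002,0,0,255],[0,0,0,0.002,0,0,255]],
  ],
)

```text
time: 9.73
eef_pos: [0.5959, -0.028, 0.074]
tool_rot: [[0.176, 0.984, -0.0], [0.984, -0.176, -0.001], [-0.001, 0.0, -1.0]]
ft_force: [-1.1, -3.3, -1.2]
finger_gap: 0.0237
finger_force: 40.0
```

Contact with the left bar is felt (3 N, motion stopped). I back off, lift and carry the pusher back to its place.

Request:
jog_arm(
  increments=[
    [[0,0,0,-0.01,0,0,255],[0,0,0,-0.02,0,-0.005,255],[0,0,0,-0.03,0,-0.035,255],[0,0,0,-0.06,0,-0.055,255],[0,0,0,-0.09,-0.015,-0.055,255],[0,0,0,-0.12,-0.03,-0.055,255],[0,0,0,-0.15,-0.045,-0.055,255],[0,0,0,-0.18,-0.06,-0.055,255],[0,0,0,-0.21,-0.075,-0.055,255],[0,0,0,-0.24,-0.095,-0.055,255]],
  ],
)

```text
time: 10.57
eef_pos: [0.4597, -0.2487, 0.1296]
tool_rot: [[0.177, 0.984, 0.002], [0.984, -0.177, -0.0], [-0.0, 0.002, -1.0]]
ft_force: [0.5, -0.2, -0.2]
finger_gap: 0.0238
finger_force: 40.0
```

Request:
jog_arm(
  increments=[
    [[0,0,0,-0.02,-0.013,0,255],[0,0,0,-0.02,-0.013,0,255],[0,0,0,-0.02,-0.013,0,255]],
  ],
)

```text
time: 10.82
eef_pos: [0.4431, -0.2654, 0.1295]
tool_rot: [[0.18, 0.984, 0.001], [0.984, -0.18, 0.0], [0.0, 0.001, -1.0]]
ft_force: [0.2, -0.7, -0.8]
finger_gap: 0.0238
finger_force: 40.0
```

```bash
python3 - <<'E'
from h import *
s=ctrl.state();im,_=ctrl.camera("top");cv2.imwrite("pics/t6.png",im)
c=ctrl.calibration("top")
print(s["time"],s["eef_pos"].round(4),s["tool_rot"].round(3).tolist(),s["finger_gap"])
cv2.imwrite("pics/c6.png",cv2.resize(im[150:330,190:450],None,fx=3,fy=3,interpolation=cv2.INTER_CUBIC))
E
```

```text
10.8167 [ 0.4431 -0.2654  0.1295] [[0.18, 0.984, 0.001], [0.984, -0.18, 0.0], [0.0, 0.001, -1.0]] 0.023820407017728057
```

View pics/c6.png

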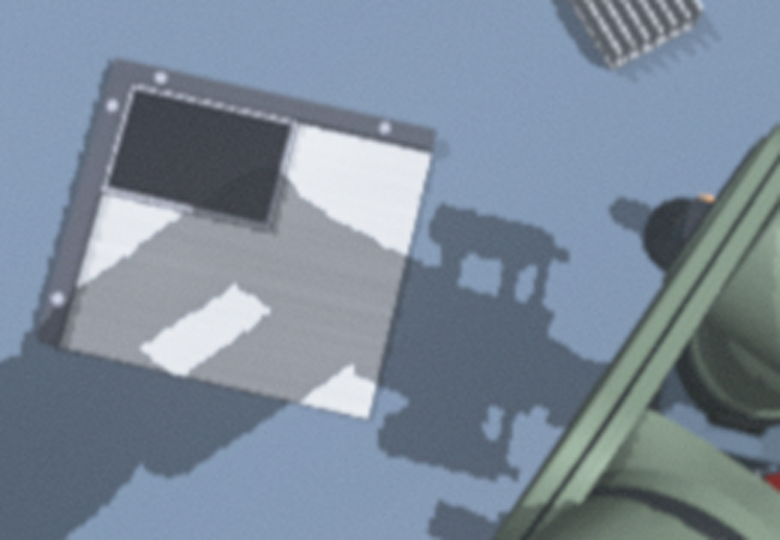

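The panel sits squared in the corner at crop (200,155), touching both bars. I lower the pusher.

Request:
jog_arm(
  increments=[
    [[0,0,0,0,0,0.02,255],[0,0,0,0,0,0.04,255],[0,0,0,0,0,0.055,255],[0,0,0,0,0,0.061,255],[0,0,0,0,0,0.064,255],[0,0,0,0,0,0.065,255],[0,0,0,0,0,0.0655,255],[0,0,0,0,0,0.0655,255],[0,0,0,0,0,0.0655,255]],
  ],
)

```text
time: 11.62
eef_pos: [0.4445, -0.2645, 0.0643]
tool_rot: [[0.176, 0.984, 0.002], [0.984, -0.176, -0.001], [-0.001, 0.002, -1.0]]
ft_force: [0.5, 0.4, -1.4]
finger_gap: 0.0236
finger_force: 40.0
```

Release gently, then rise straight up.

Request:
jog_arm(
  increments=[
    [[0,0,0,0,0,0.0005,200],[0,0,0,0,0,0.0005,170],[0,0,0,0,0,0.0005,120],[0,0,0,0,0,0.0005,60],[0,0,0,0,0,0.0005,0],[0,0,0,0,0,0.0005,0],[0,0,0,0,0,0.0005,0],[0,0,0,0,0,0.0005,0],[0,0,0,0,0,0.0005,0],[0,0,0,0,0,0.0005,0]],
  ],
)

```text
time: 12.45
eef_pos: [0.4439, -0.2643, 0.063]
tool_rot: [[0.176, 0.984, 0.0], [0.984, -0.176, -0.0], [-0.0, 0.0, -1.0]]
ft_force: [0.6, -0.1, -0.2]
finger_gap: 0.081
finger_force: 0.0
```

Request:
jog_arm(
  increments=[
    [[0,0,0,0,0,-0.02,0],[0,0,0,0,0,-0.04,0],[0,0,0,0,0,-0.07,0],[0,0,0,0,0,-0.1,0],[0,0,0,0,0,-0.13,0],[0,0,0,0,0,-0.15,0],[0,0,0,0,0,-0.15,0],[0,0,0,0,0,-0.15,0]],
  ],
)

```text
time: 13.12
eef_pos: [0.4442, -0.2645, 0.2139]
tool_rot: [[0.176, 0.984, 0.002], [0.984, -0.176, -0.001], [-0.001, 0.002, -1.0]]
ft_force: [-0.3, 0.2, -0.9]
finger_gap: 0.0914
finger_force: 0.0
```

```bash
python3 - <<'E'
from h import *
s=ctrl.state();im,_=ctrl.camera("wrist");sc,_=ctrl.camera("scene")
print(s["time"],s["eef_pos"].round(4),s["finger_gap"])
cv2.imwrite("pics/c7.png",np.hstack([cv2.resize(im,(440,330)),cv2.resize(sc[130:380,180:440],(343,330))]))
E
```

```text
13.1167 [ 0.4442 -0.2645  0.2139] 0.09138677672297715
```

View pics/c7.png

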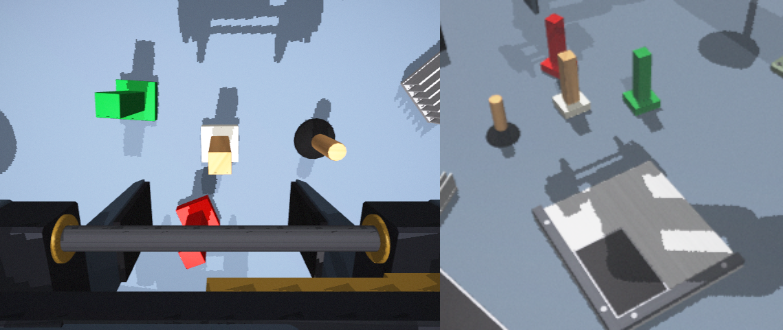

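The pusher stands upright on the bench: (220,145) in the wrist view, (570,85) in the scene crop. The panel is in the corner at (610,275), so I hand in.

```bash
python3 -c "
from plant import ctrl
print(ctrl.hand_in())"
```

```text
the job is handed in; nothing more can be done
None
```

The panel rests squared in the corner against both stop bars, the pusher is back upright on the bench off the jig, and the job was handed in at about 13 s; the hand-in call returned no verdict.

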